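# Push the jammed glass core out of the core bit

## Robot

A 6-joint arm with a two-finger parallel gripper is mounted at the origin on the work surface. World frame = base frame: x ahead of the robot, y to its left, z up, the work surface at z = 0. Lengths are in m, angles in rad, forces in N, time in s.
With the tool pointing down it reaches from about 0.325 to 0.75 m from the base axis. Payload 7.6 kg.
Tool frame: the origin (TCP) lies midway between the tips of the shut fingers; the grasp point (between the pads) lies pinch_z behind it (pinch_z is the distance from the TCP to the grasp point, in m); z points along the fingers, y is the line along which they close (so a half turn about z gives the same grasp; the last joint's range is limited). The gripper opens to 85 mm and grips with 20 to 120 N. Pads are 22 mm wide; open, the fingers measure 114 mm over their backs; the gripper's body (76 mm by 85 mm) begins 54 mm behind the grasp point. The pads swing forward as they close: fully open they stand 13 mm farther back than shut.
Start: joints at [1.191, 0.052, 1.401, -0, 1.689, -0.07], TCP at [0.16, 0.5, 0.231] pointing down, gripper open.
Joint ranges: [-2.9, 2.9], [-0.91, 2.17], [0.12, 2.37], [-1.06, 4.2], [0.26, 2.73], [-2.93, 2.93]. Speed limits (rad/s): [2.57, 2.57, 3.01, 3.14, 3.14, 3.14].

## Interface

Orientations are given as a unit quaternion [x, y, z, w].
In Python, from station import * gives the robot as it stands.
- The arm moves only by the tool step_arm, never from a script. Its argument "rows" is a list that holds one entry, the list of rows, each a list of 7 numbers: the shift along the tool's x, y, z in m, then the turn, a rotation vector about the tool's x, y, z in rad, then the closure, from 0 (fully open) to 1 (shut). In form: [[[tx, ty, tz, wx, wy, wz, jaw], ...]]. A call has 1 to 12 rows; each row is the pose to reach, as a shift and turn from the pose commanded when the call began, along the tool's axes at that moment; what a row does not reach only later rows make up. A row lasts 1/12 s, in which the tool goes at most 41.7 mm and 7.16 degrees, less where a joint would pass 70% of its speed; a pose out of reach is approached as far as the arm can. A call with a gripper value outside its range is refused whole. The fingers move at their own pace and stop on an object; "newtons" is the grip in N (left out, the last holds). Time passes only in rows, so rows that repeat a pose let the fingers close. It gives the time, the measured TCP pose, the force, the opening and the grip force at its end, in the units of the state.
- read_state(): the state, without advancing time (a new reading comes with each control period).
- grab_frame(name): name is "side" or "top" or "wrist"; returns a dict with "image" (480x640x3 uint8, blue, green, red), "K" (3x3 intrinsics, pixels), "cam_to_world" (4x4, takes a point from camera to world coordinates); the wrist camera has in their place "T_tool_cam" (4x4, takes a point from camera to tool coordinates, whose origin is the TCP and whose axes are the flange's). Camera axes: x right, y down, z forward; pixel columns grow to the right and rows downward; lengths in m; the calibration is good to about 2 mm. A picture is of the moment at which its call begins: read the wrist's pose just before it. There is no depth.
- hand_in(): hands the job in; it is judged then, once.
The state is a dict: "time": time; "joints": joint angles; "dq": joint speeds; "joint_efforts": joint torques, N m; "eef_pos": TCP position; "orientation": TCP orientation; "ft_force": force on the tool from outside, world axes, zero at the start; "wrist_torque": the same for the moment, N m; "width": opening from 0.0 (shut) to 1.0 (fully open); "gripper_force": force on a finger pad.
Only numpy, scipy, OpenCV 4.12 (cv2) and the standard library are available. Lean on these libraries where they do the work, as an engineer would, in place of code of your own. Each camera call takes 0.05 s, during which the arm holds its last target. There are 200 camera calls.

## Task

A drilled-out core of green glass is jammed in the core bit clamped in the vice: draw the steel push rod out from under the bench shelf and lay it on the cork mat to change your grip to its wooden handle. Then push it, rubber nose first, through the bit's hub until the glass core comes right out of the far end into the foam-lined box. Pull the rod out again and lay it back on the cork mat, leaving the bottle, jar and spanner undisturbed.

Things in the scene. Friction and masses are not known exactly. Their poses are not given: they have to be found in the camera images.
- rod_mid (a point): Centre of the push rod, on its axis, half-way along its 200 mm length. Loose, about 0.18 kg. Its y axis runs along the rod from nose to handle, x across the flat handle. Lying flat, the axis is 11 mm above what it lies on (nose and handle touch). At the start it lies on the bench, handle and about 15 to 40 mm of shank under the shelf, the nose end sticking out in front.
- rod: The push rod (origin and axes as rod_mid). Along its y: -100 to -80 mm black rubber nose, 22 mm diameter; -80 to +35 mm round steel shank, 14 mm diameter (last 8 mm a 20 mm brass ferrule); +35 to +100 mm wooden handle, 34 mm wide (x), 22 mm thick (z).
- rod_nose (a point): Middle of the push rod's rubber nose face, on the axis, 100 mm from rod_mid in its -y direction.
- shelf: Low wooden bench shelf, fixed. Origin on the bench under the centre of its board. Board 320 mm (x) by 140 mm (y), 82 to 100 mm above the bench; jars on its rear (+y) half reach 175 mm above the bench. Open in front (-y) between side panels at x = +-145 mm.
- mat: Thin cork mat on the bench, 200 mm (x) by 240 mm (y), 4 mm thick, fixed. Origin at the centre of its underside.
- bit_mouth (a point): Middle of the core bit's open rear end (mouth of its steel hub), on the bit's level axis, 105 mm above the bench. The rod goes in along this point's -y axis. Hub 40 mm outside, bore 27 mm for the first 26 mm, then the blue barrel, 50 mm inside and 56 mm outside, to the open crown 112 mm from the mouth. The bit is fixed.
- vice: Green bench vice, fixed, that clamps the bit. Origin on the bench; the bit's axis is 105 mm above it, along y, mouth at y +63 mm, crown at y -49 mm. Jaws y -35 to +35 mm, up to 128 mm high, from x -68 to +106 mm; beam, screw and bar reach x -170 mm, up to 90 mm high.
- bit_crown (a point): Middle of the core bit's open front end (crown), where the core must come out, on the bit's axis, 112 mm from the mouth.
- core_mid (a point): Centre of the green glass core: a cylinder 48 mm in diameter, 60 mm long, axis along its y, about 0.27 kg. At the start it is jammed in the barrel, its rear face 30 to 48 mm from the mouth. A steady push of about 8 to 14 N slides it.
- core: The glass core (origin at its centre). It stays gripped until its rear face is about 10 mm short of the crown: and its tail may then hang on the rim: push the nose about 18 mm past the crown (23 mm past, the handle meets the hub).
- tray: Foam-lined wooden catch box right below the crown, fixed. Origin at the centre of its underside. 130 mm (x) by 122 mm (y) outside, walls 6 mm thick. The foam is a shallow trough along y, its middle 62 mm above the bench; side walls 86 mm, far wall 90 mm, wall next to the vice 62 mm high.
- bottle: Bystander: green glass bottle, 66 mm in diameter, 200 mm tall, standing. Origin at the centre of its underside. Leave alone.
- jar: Bystander: amber glass jar, 76 mm in diameter, 95 mm tall, standing. Origin at the centre of its underside. Leave alone.
- spanner: Bystander: steel spanner, 180 mm long, lying along its x axis. Leave alone.
Mind the look-alikes: they are no part of the job. Leave any purple look-alike of the rod alone.

How it is judged:
On the way, in this order (a step that is already met when the one before it is completed fails the run):
1. the push rod has been laid on the cork mat and let go (x of rod_mid in the frame of mat between -0.1 and 0.1 m and y of rod_mid in the frame of mat between -0.12 and 0.12 m and height (world z) of rod_mid below 0.025 m and linear speed of rod below 0.05 m/s and contact force between the fingers and rod below 0.1 N), for 0.2 s.
2. the nose of the rod has been pushed through the hub into the barrel (y of rod_nose in the frame of bit_mouth below -0.028 m and x of rod_nose in the frame of bit_mouth between -0.025 and 0.025 m and z of rod_nose in the frame of bit_mouth between -0.025 and 0.025 m).
3. the glass core is out of the bit and in the foam-lined box (x of core_mid in the frame of tray between -0.058 and 0.058 m and y of core_mid in the frame of tray between -0.058 and 0.058 m and z of core_mid in the frame of tray between 0.05 and 0.1 m and contact force between core and vice below 0.3 N), for 0.2 s.
At the end, for the whole second after the job is handed in: The glass core lies at rest in the foam-lined box (its centre within the box and no higher than 100 mm above the bench, free of the bit); the push rod lies flat, at rest and let go, with its middle over the cork mat (centre below 25 mm above the bench) (all of step 1 and all of step 3 and linear speed of core below 0.05 m/s and angular speed of core below 1 rad/s); the robot touches nothing.
It fails at once if the bottle, jar or spanner moved by more than 25 mm (distance of any of bottle, jar, spanner from where it was at the start of the episode above 0.025 m).
It fails at once if the glass core fell outside the box onto the bench (height (world z) of core_mid below 0.04 m).
It also fails if it takes over 58 s, if anything falls off the work surface, if the arm or the gripper's body presses on something with over 40 N, if the wrist force passes 120 N, or if a joint passes its speed limit or range.

## Working session

There is one attempt and no reset: what is moved stays moved. The work goes in short steps, Python scripts to look and compute and a tool call to move; the robot and the scene stay as the last step left them, time stands still between calls to the robot, and variables do not carry over. Pictures are saved under pics/ and viewed, at most 10 in all, crops included, and the job is handed in when it is done.

Besides the shell and the picture viewer there is one more tool, called by a JSON object that holds its "api" and its "payload", one argument or row to a line. step_arm: Moves the arm, as the interface text tells. Its arguments: {"type":"object","properties":{"rows":{"type":"array"},"newtons":{"type":"number"}},"required":["rows"]}

```bash
ls; mkdir -p pics; python3 - <<'E'
from station import *
import cv2, numpy as np
print(read_state())
for n in("top","side"):
    f=grab_frame(n); cv2.imwrite(f"pics/{n}0.png",f["image"]); np.savez(f"pics/{n}0.npz",**f)
    print(n,f["K"].tolist(),np.round(f["cam_to_world"],4).tolist())
f=grab_frame("wrist");print(f["K"],f["T_tool_cam"])
try: print(pinch_z)
except Exception as e: print(e)
E
```

```text
pics
{'time': 0.0, 'joints': array([ 1.19069326e+00,  5.27988605e-02,  1.40171030e+00, -6.50696386e-06,
        1.68859150e+00, -7.02908555e-02]), 'dq': array([ 0.00108983, -0.0007196 , -0.0021152 , -0.00086796,  0.00263671,
        0.0005843 ]), 'joint_efforts': array([-7.68482896e-04, -3.81670940e+01, -3.60184336e+01, -1.58208941e-04,
        6.07313152e-03, -5.70269506e-06]), 'eef_pos': array([0.15992778, 0.49973925, 0.23049955]), 'orientation': array([ 1.54287664e-01,  9.88025682e-01, -7.35687479e-04, -1.65218320e-04]), 'ft_force': array([-0.26048025,  0.10672449, -0.53891676]), 'wrist_torque': array([ 0.00362799, -0.02418043,  0.01610583]), 'gripper_force': 0.0, 'width': 0.9929973306761103}
top [[451.0444644748453, 0.0, 327.3282952080089], [0.0, 451.0444644748453, 237.83463451906795], [0.0, 0.0, 1.0]] [[-0.0194, -0.9753, 0.22, 0.3369], [-0.9998, 0.0188, -0.0049, 0.0922], [0.0006, -0.22, -0.9755, 1.0507], [0.0, 0.0, 0.0, 1.0]]
side [[493.18613468295797, 0.0, 314.7629667579263], [0.0, 493.18613468295797, 245.8454708002248], [0.0, 0.0, 1.0]] [[0.977, -0.1259, 0.1723, 0.3623], [-0.2129, -0.6293, 0.7474, -0.6528], [0.0143, -0.7669, -0.6416, 0.7431], [0.0, 0.0, 0.0, 1.0]]
[[362.55734591   0.         316.46341944]
 [  0.         362.55734591 235.82988628]
 [  0.           0.           1.        ]] [[ 2.02535553e-04 -9.62927876e-01 -2.69758902e-01  6.79225634e-02]
 [ 9.99999167e-01 -1.48924537e-04  1.28240058e-03  1.01979133e-04]
 [-1.27503299e-03 -2.69758937e-01  9.62927043e-01 -1.43639143e-01]
 [ 0.00000000e+00  0.00000000e+00  0.00000000e+00  1.00000000e+00]]
0.0187
```

View pics/top0.png

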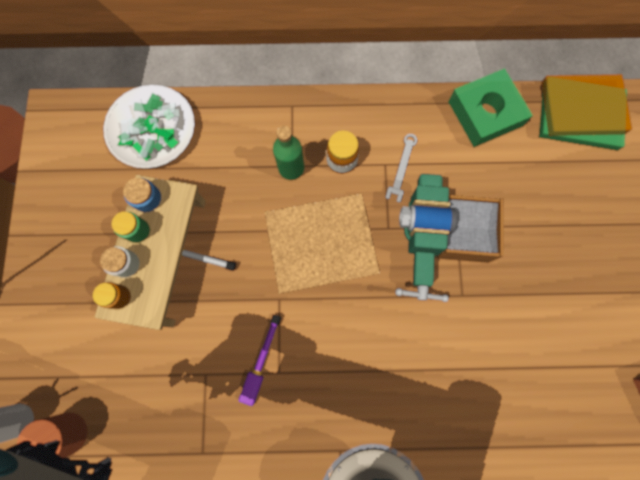

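View pics/side0.png

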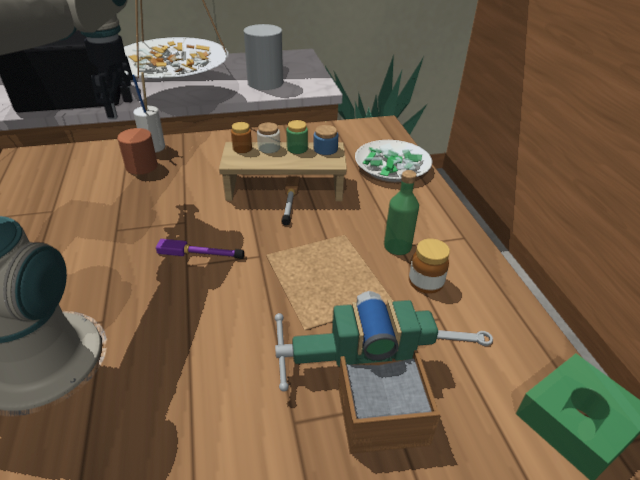

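Candidates for the push rod are the steel one with black nose at top (210,260), nose (231,266), coming out from under the shelf, and the purple look-alike at (262,355), which I leave alone. I choose the steel one and check it in a crop.

```bash
cat > h.py <<'E'
import numpy as np, cv2
from scipy.spatial.transform import Rotation as R
def pix2w(u,v,K,T,h):
    d=T[:3,:3]@np.linalg.inv(K)@np.array([u,v,1.]); o=T[:3,3]
    return o+d*(h-o[2])/d[2]
def w2pix(p,K,T):
    c=T[:3,:3].T@(np.asarray(p,float)-T[:3,3]); q=K@c; return q[:2]/q[2]
def plan(s,pos,Rt):  # shift, turn in tool axes from state s to target
    R0=R.from_quat(s["orientation"])
    return np.round(R0.inv().apply(np.asarray(pos)-s["eef_pos"]),4), np.round((R0.inv()*Rt).as_rotvec(),4)
E
python3 - <<'E'
import cv2,numpy as np
t=cv2.imread("pics/top0.png"); s=cv2.imread("pics/side0.png")
a=cv2.resize(t[225:300,150:270],None,fx=5,fy=5,interpolation=cv2.INTER_CUBIC)[:, :400]
a=cv2.resize(t[235:285,170:250],None,fx=5,fy=5,interpolation=cv2.INTER_CUBIC)
b=cv2.resize(t[190:240,390:470],None,fx=5,fy=5,interpolation=cv2.INTER_CUBIC)
c=cv2.resize(s[280:360,320:448],None,fx=3.125,fy=3.125,interpolation=cv2.INTER_CUBIC)
d=cv2.resize(s[175:235,260:356],None,fx=400/96,fy=400/96,interpolation=cv2.INTER_CUBIC)
cv2.imwrite("pics/c1.png",np.vstack([np.hstack([a,b]),np.hstack([c,d])]))
E
```

```text
(no output)
```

View pics/c1.png

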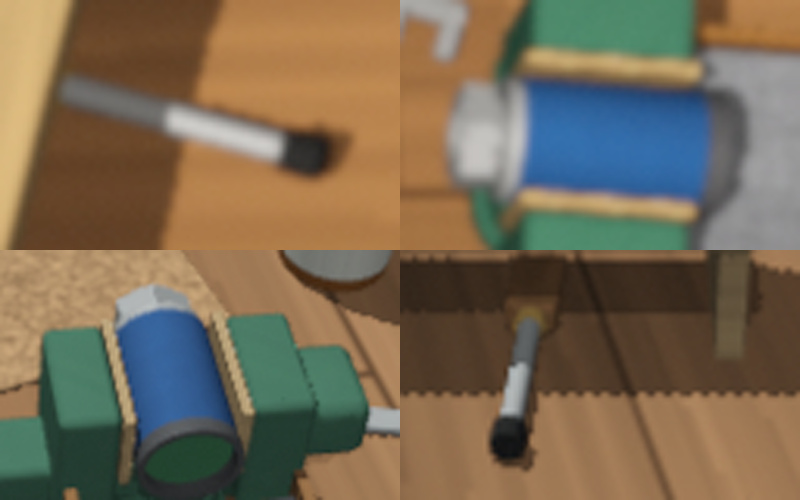

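The crop confirms the steel rod: black nose face at top (235,266), shank entering under the shelf edge at (183,253). In the side view the nose is at (286,220). The bit's mouth is at top (400,217), its crown at (458,218), and the crown face is at side (380,346).

```bash
cat >> h.py <<'E'
def load(n):
    f=np.load(f"pics/{n}.npz"); return f["K"],f["cam_to_world"],f["image"]
E
python3 - <<'E'
from h import *
K,T,im=load("top0");Ks,Ts,ims=load("side0")
p=lambda u,v,h:print(u,v,h,np.round(pix2w(u,v,K,T,h),4))
q=lambda u,v,h:print('side',u,v,h,np.round(pix2w(u,v,Ks,Ts,h),4))
p(235,266,.011);p(226.4,264.6,.011);p(183,252.6,.011)
q(286.4,220.1,.011);q(290.5,191.3,.011)
p(400,217,.1);p(458,218.4,.105);q(380.2,346.2,.105)
# blue barrel midline in top
hsv=cv2.cvtColor(im,cv2.COLOR_BGR2HSV);m=cv2.inRange(hsv,(100,120,40),(125,255,255));m[:,:400]=0;m[:,480:]=0;m[:200]=0;m[240:]=0
c=[];
for u in range(418,450,4):
    v=np.where(m[:,u])[0]; mid=pix2w(u,(v.min()+v.max())/2,K,T,.105); w=len(v); c.append((*mid[:2],w))
print(np.round(c,4))
# mat corners
for u,v in [(267,213),(363,196),(379,272),(279,291)]:p(u,v,.004)
p(197,185,.1);p(161,328,.1) # shelf front edge
p(343,150,.06);p(288,160,.1);p(398,196,.005);p(409,138,.005)
E
```

```text
235 266 0.011 [0.5082 0.3034 0.011 ]
226.4 264.6 0.011 [0.5119 0.3235 0.011 ]
183 252.6 0.011 [0.5423 0.4261 0.011 ]
side 286.4 220.1 0.011 [0.5114 0.3104 0.011 ]
side 290.5 191.3 0.011 [0.5437 0.4339 0.011 ]
400 217 0.1 [ 0.5948 -0.0721  0.1   ]
458 218.4 0.105 [ 0.5879 -0.197   0.105 ]
side 380.2 346.2 0.105 [ 0.5838 -0.1788  0.105 ]
[[ 0.5938 -0.1104 20.    ]
 [ 0.5937 -0.1191 20.    ]
 [ 0.5924 -0.1278 21.    ]
 [ 0.5911 -0.1364 20.    ]
 [ 0.5909 -0.145  20.    ]
 [ 0.5896 -0.1537 21.    ]
 [ 0.5883 -0.1623 20.    ]
 [ 0.5882 -0.1709 20.    ]]
267 213 0.004 [0.637  0.2311 0.004 ]
363 196 0.004 [ 0.6754 -0.0017  0.004 ]
379 272 0.004 [ 0.4887 -0.0323  0.004 ]
279 291 0.004 [0.4488 0.2014 0.004 ]
197 185 0.1 [0.677  0.3743 0.1   ]
161 328 0.1 [0.3668 0.4349 0.1   ]
343 150 0.06 [0.7716 0.0462 0.06  ]
288 160 0.1 [0.7323 0.1724 0.1   ]
398 196 0.005 [ 0.6735 -0.0866  0.005 ]
409 138 0.005 [ 0.8247 -0.1223  0.005 ]
```

```bash
cat >> h.py <<'E'
def down(xdir):  # tool down, tool x along world dir
    x=np.array([*xdir,0.]);x/=np.linalg.norm(x);z=np.array([0,0,-1.]);return R.from_matrix(np.c_[x,np.cross(z,x),z])
E
python3 - <<'E'
from h import *; from station import *
s=read_state(); print(plan(s,[.5194,.3404,.2],down((.284,.959))))
E
```

```text
(array([-0.3909, -0.0422,  0.0307]), array([-1.0000e-03,  8.0000e-04,  1.5489e+00]))
```

{"api": "step_arm", "payload": {
  "rows": [
    [[-0.1,-0.011,0,0,0,0.4,0],[-0.2,-0.022,0,0,0,0.8,0],[-0.3,-0.033,0,0,0,1.2,0],[-0.391,-0.042,0,-0.001,0.001,1.549,0],[-0.391,-0.042,0,-0.001,0.001,1.549,0],[-0.391,-0.042,0,-0.001,0.001,1.549,0],[-0.391,-0.042,0,-0.001,0.001,1.549,0],[-0.391,-0.042,0,-0.001,0.001,1.549,0],[-0.391,-0.042,0.01,-0.001,0.001,1.549,0],[-0.391,-0.042,0.02,-0.001,0.001,1.549,0],[-0.391,-0.042,0.03,-0.001,0.001,1.549,0],[-0.391,-0.042,0.05,-0.001,0.001,1.549,0]]
  ]
}}

```text
time: 1.15
eef_pos: [0.5214, 0.34, 0.1818]
orientation: [0.789, 0.614, 0.002, -0.0]
ft_force: [0.2, 0.7, -0.5]
width: 1.001
gripper_force: 0.0
```

```bash
python3 - <<'E'
from h import *; from station import *
s=read_state(); print(s["eef_pos"],s["joints"])
f=grab_frame("wrist"); np.savez("pics/w1.npz",p=s["eef_pos"],q=s["orientation"],**f); cv2.imwrite("pics/w1.png",f["image"])
E
```

```text
[0.52144138 0.33997801 0.1817847 ] [5.18044149e-01 3.43530305e-01 1.16775058e+00 9.32478225e-04
 1.62725734e+00 7.65836302e-01]
```

View pics/w1.png

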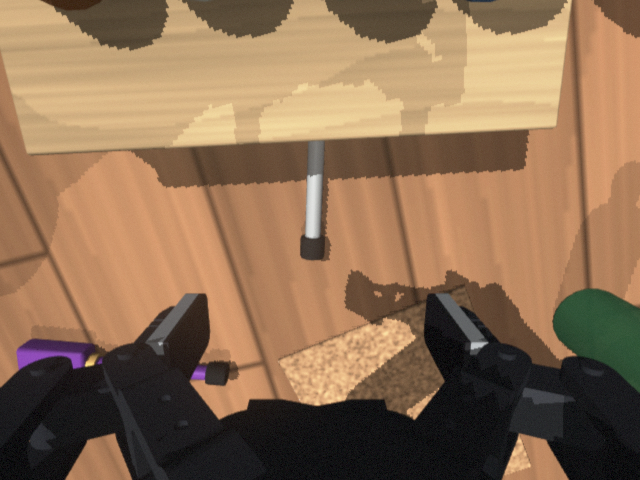

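The wrist view shows the rod shank from (316,142) at the shelf edge to the nose end at (312,258). The purple look-alike is at the lower left.

```bash
cat >> h.py <<'E'
def wr(n):
    f=np.load(f"pics/{n}.npz"); A=np.eye(4);A[:3,:3]=R.from_quat(f["q"]).as_matrix();A[:3,3]=f["p"]; return f["K"],A@f["T_tool_cam"],f["image"]
E
python3 - <<'E'
from h import *; from station import *
K,T,im=wr("w1")
a=pix2w(312,256,K,T,.011);n2=pix2w(312.5,236,K,T,.011);b=pix2w(316,142,K,T,.011);print(a,n2,b,(b-a)[0]/(b-a)[1])
d=(b-a)/np.linalg.norm(b-a);g=a+d*.040;g[2]=.005;print(d,g,plan(read_state(),g,down(d[:2])))
print(pix2w(27,152,K,T,.1),pix2w(555,126,K,T,.1))
E
```

```text
[0.50886465 0.30404557 0.011     ] [0.51401025 0.32231502 0.011     ] [0.53717098 0.40098447 0.011     ] 0.2920018172466996
[0.28029648 0.95991348 0.        ] [0.52007651 0.34244211 0.005     ] (array([0.0036, 0.0009, 0.1708]), array([-0.0044,  0.003 ,  0.0299]))
[0.36621813 0.43963209 0.1       ] [0.67794051 0.3764274  0.1       ]
```

{"api": "step_arm", "payload": {
  "rows": [
    [[0.004,0.001,0.04,-0.002,0,0.01,0],[0.004,0.001,0.08,-0.002,0,0.01,0],[0.004,0.001,0.12,-0.002,0,0.01,0],[0.004,0.001,0.15,-0.002,0,0.01,0.2],[0.004,0.001,0.16,-0.002,0,0.01,0.4],[0.004,0.001,0.167,-0.002,0,0.01,0.5],[0.004,0.001,0.17,-0.002,0,0.01,0.5],[0.004,0.001,0.17,-0.002,0,0.01,0.5]]
  ],
  "newtons": 80
}}

```text
time: 1.87
eef_pos: [0.5225, 0.3453, 0.013]
orientation: [0.789, 0.614, 0.002, 0.001]
ft_force: [0.2, -0.6, 0.6]
width: 0.5
gripper_force: 0.0
```

{"api": "step_arm", "payload": {
  "rows": [
    [[-0.003,-0.001,0.007,0,0,0.02,0.6],[-0.003,-0.001,0.007,0,0,0.02,1],[-0.003,-0.001,0.007,0,0,0.02,1],[-0.003,-0.001,0.007,0,0,0.02,1],[-0.003,-0.001,0.007,0,0,0.02,1],[-0.003,-0.001,0.007,0,0,0.02,1]]
  ],
  "newtons": 80
}}

```text
time: 2.37
eef_pos: [0.5203, 0.3421, 0.0053]
orientation: [0.796, 0.606, 0.002, 0.001]
ft_force: [-1.4, -2.3, 4.9]
width: 0.125
gripper_force: 78.5
```

{"api": "step_arm", "payload": {
  "rows": [
    [[-0.015,0,-0.001,0,0,0,1],[-0.04,0,-0.001,0,0,0,1],[-0.065,0,-0.001,0,0,0,1],[-0.09,0,-0.001,0,0,0,1],[-0.115,0,-0.002,0,0,0,1],[-0.14,0,-0.002,0,0,0,1],[-0.16,0,-0.005,0,0,0,1],[-0.165,0,-0.015,0,0,0,1],[-0.165,0,-0.03,0,0,0,1],[-0.165,0,-0.04,0,0,0,1],[-0.165,0,-0.04,0,0,0,1]]
  ],
  "newtons": 90
}}

```text
time: 3.28
eef_pos: [0.4773, 0.1836, 0.0464]
orientation: [0.796, 0.606, 0.003, 0.001]
ft_force: [-0.1, -0.2, -1.6]
width: 0.121
gripper_force: 116.5
```

```bash
python3 - <<'E'
from h import *; from station import *
s=read_state(); g=np.array([.5567,.048,.0485]);print(s["joints"],plan(s,g,down((.093,.996))))
f=grab_frame("side"); cv2.imwrite("pics/s2.png",cv2.resize(f["image"][120:360,180:500],(640,480)))
E
```

```text
[2.94856562e-01 1.56940463e-01 1.66945714e+00 2.63938806e-04
 1.30900868e+00 5.63856613e-01] (array([-0.1096,  0.1126, -0.0019]), array([ 0.0054, -0.0031, -0.176 ]))
```

View pics/s2.png

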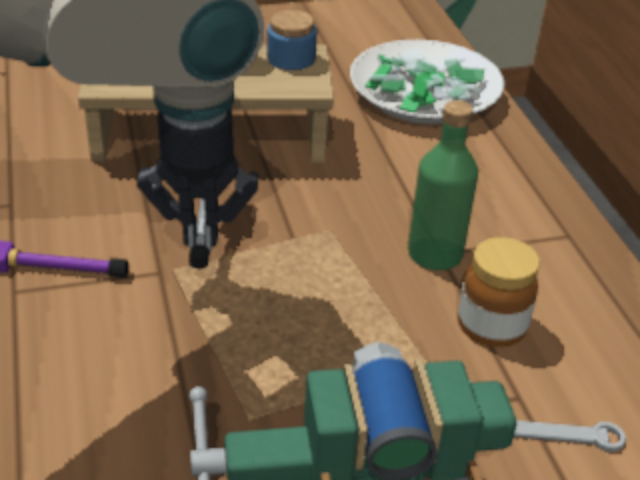

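{"api": "step_arm", "payload": {
  "rows": [
    [[-0.028,0.028,0,0,0,-0.05,1],[-0.055,0.056,0,0,0,-0.1,1],[-0.083,0.085,0,0.003,0,-0.15,1],[-0.11,0.113,0,0.005,-0.003,-0.176,1],[-0.11,0.113,0,0.005,-0.003,-0.176,1],[-0.11,0.113,0.015,0.005,-0.003,-0.176,1],[-0.11,0.113,0.025,0.005,-0.003,-0.176,1],[-0.11,0.113,0.032,0.005,-0.003,-0.176,1],[-0.11,0.113,0.035,0.005,-0.003,-0.176,1],[-0.11,0.113,0.037,0.005,-0.003,-0.176,1],[-0.11,0.113,0.037,0.005,-0.003,-0.176,1]]
  ]
}}

```text
time: 4.25
eef_pos: [0.5565, 0.0481, 0.0081]
orientation: [0.739, 0.674, -0.001, -0.0]
ft_force: [-1.7, 0.9, 6.7]
width: 0.122
gripper_force: 92.3
```

Release, then lift.

{"api": "step_arm", "payload": {
  "rows": [
    [[0,0,0,0,0,0,0.6],[0,0,0,0,0,0,0.5],[0,0,0,0,0,0,0.4],[0,0,0,0,0,0,0.2],[0,0,-0.03,0,0,0,0],[0,0,-0.07,0,0,0,0],[-0.03,0,-0.11,0,0,0,0],[-0.05,0,-0.15,0,0,0,0],[-0.05,0,-0.15,0,0,0,0],[-0.05,0,-0.15,0,0,0,0]]
  ]
}}

```text
time: 5.08
eef_pos: [0.5533, -0.0041, 0.1614]
orientation: [0.74, 0.673, 0.001, 0.002]
ft_force: [0.6, -0.4, -0.7]
width: 1.001
gripper_force: 0.0
```

```bash
python3 - <<'E'
from h import *; from station import *
s=read_state(); print(s["eef_pos"],s["joints"],s["dq"].max())
f=grab_frame("wrist"); np.savez("pics/w3.npz",p=s["eef_pos"],q=s["orientation"],**f); 
t=grab_frame("top"); np.savez("pics/t3.npz",**t)
cv2.imwrite("pics/w3.png",f["image"])
E
```

```text
[ 0.55325395 -0.00406867  0.16136408] [-0.0732206   0.15982447  1.42478031 -0.00172834  1.55261824  0.02175297] 0.07605037479468436
```

View pics/w3.png

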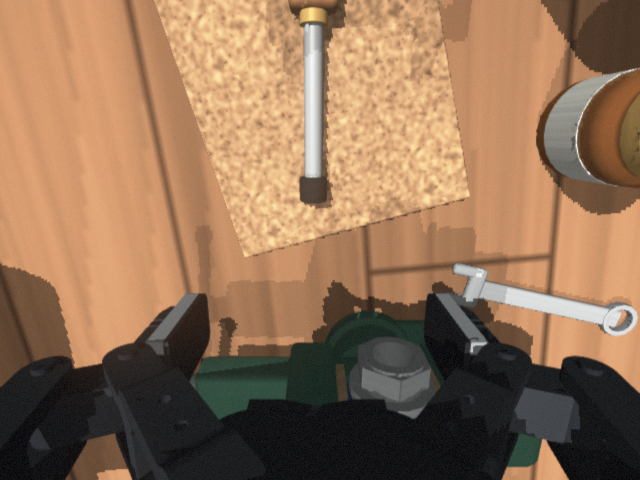

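The rod lies on the mat: nose end (313,203), ferrule (313,15). The hub mouth is at about (393,357).

```bash
python3 - <<'E'
from h import *; from station import *
K,T,im=wr("w3")
a=pix2w(313,200,K,T,.015);b=pix2w(313.5,22,K,T,.015);d=(b-a)/np.linalg.norm(b-a);print(a,b,d,np.linalg.norm(b-a))
print(pix2w(393,356,K,T,.105))
Kt,Tt,t=load("t3")
A=cv2.resize(im[320:410,330:450],None,fx=5,fy=5,interpolation=cv2.INTER_CUBIC)
B=cv2.resize(t[195:240,385:425],None,fx=5,fy=5,interpolation=cv2.INTER_CUBIC)
C=np.zeros((450,800,3),np.uint8);C[:,:600]=A;C[:225,600:]=B
C[225:,600:]=cv2.resize(load("side0")[2][285:320,350:395],(200,225),interpolation=cv2.INTER_CUBIC)
cv2.imwrite("pics/c4.png",C)
E
```

```text
[0.55324611 0.01331072 0.015     ] [0.56605564 0.14083845 0.015     ] [0.09994213 0.99499325 0.        ] 0.12816944418306678
[ 0.59589689 -0.07487267  0.105     ]
```

View pics/c4.png

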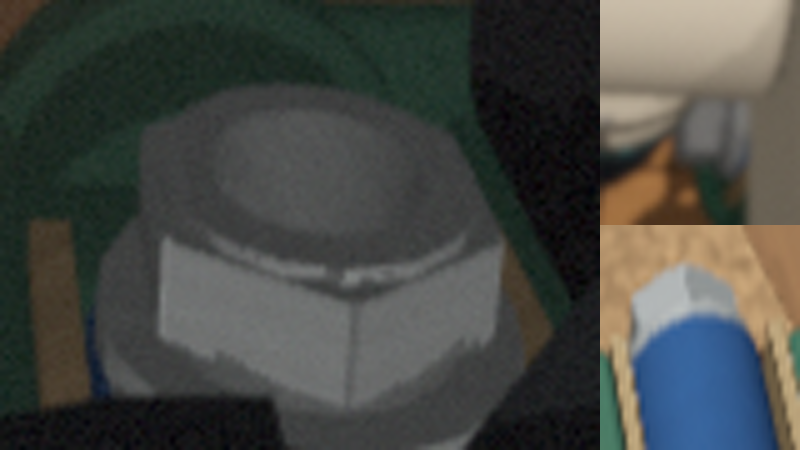

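```bash
python3 - <<'E'
from h import *; from station import *
K,T,im=wr("w3")
print(pix2w(393.9,355.4,K,T,.105), pix2w(313,203,K,T,.012))
print(plan(read_state(),[.570,.179,.004],down((.1,.995))))
E
```

```text
[ 0.59647979 -0.07449345  0.105     ] [0.55293846 0.01031373 0.012     ]
(array([0.1827, 0.0023, 0.152 ]), array([-0.004 ,  0.0013,  0.0067]))
```

{"api": "step_arm", "payload": {
  "rows": [
    [[0.04,0,0,0,0,0,0],[0.08,0.001,0,-0.002,0,0.003,0],[0.12,0.002,0,-0.004,0.001,0.007,0],[0.16,0.002,0.02,-0.004,0.001,0.007,0],[0.183,0.002,0.05,-0.004,0.001,0.007,0],[0.183,0.002,0.085,-0.004,0.001,0.007,0],[0.183,0.002,0.115,-0.004,0.001,0.007,0],[0.183,0.002,0.135,-0.004,0.001,0.007,0],[0.183,0.002,0.145,-0.004,0.001,0.007,0],[0.183,0.002,0.15,-0.004,0.001,0.007,0],[0.183,0.002,0.152,-0.004,0.001,0.007,0],[0.183,0.002,0.152,-0.004,0.001,0.007,0]]
  ]
}}

```text
time: 6.18
eef_pos: [0.5703, 0.1793, 0.0053]
orientation: [0.742, 0.671, 0.0, 0.001]
ft_force: [-0.1, 0.9, -0.1]
width: 0.999
gripper_force: 0.0
```

{"api": "step_arm", "payload": {
  "rows": [
    [[0,0,0.001,0,0,0,0.5],[0,0,0.001,0,0,0,1],[0,0,0.001,0,0,0,1],[0,0,0.001,0,0,0,1],[0,0,0.001,0,0,0,1],[0,0,0.001,0,0,0,1]]
  ],
  "newtons": 100
}}

```text
time: 6.68
eef_pos: [0.5708, 0.1793, 0.0051]
orientation: [0.742, 0.671, 0.001, 0.001]
ft_force: [0.5, -0.7, 4.0]
width: 0.377
gripper_force: 101.6
```

```bash
python3 - <<'E'
from h import *; from station import *
s=read_state();print(s["eef_pos"],s["ft_force"],s["wrist_torque"],R.from_quat(s["orientation"]).as_matrix().round(4))
E
```

```text
[0.57081068 0.17927266 0.00511086] [ 0.47168907 -0.73310965  3.96247991] [ 0.02065109  0.07377754 -0.02708891] [[ 9.98e-02  9.95e-01  2.90e-03]
 [ 9.95e-01 -9.98e-02 -2.00e-04]
 [ 1.00e-04  2.90e-03 -1.00e+00]]
```

```bash
python3 - <<'E'
from h import *; from station import *
print(plan(read_state(),[.6157,.1225,.095],down((.0985,.995))))
E
```

```text
(array([-0.052 ,  0.0506, -0.0897]), array([ 0.0029, -0.0001, -0.0013]))
```

{"api": "step_arm", "payload": {
  "rows": [
    [[0,0,-0.015,0,0,0,1],[0,0,-0.04,0,0,0,1],[0,0,-0.07,0.003,0,0,1],[0,0.015,-0.09,0.003,0,-0.001,1],[-0.015,0.03,-0.09,0.003,0,-0.001,1],[-0.03,0.045,-0.09,0.003,0,-0.001,1],[-0.045,0.051,-0.09,0.003,0,-0.001,1],[-0.052,0.051,-0.09,0.003,0,-0.001,1],[-0.052,0.051,-0.09,0.003,0,-0.001,1],[-0.052,0.051,-0.09,0.003,0,-0.001,1],[-0.052,0.051,-0.09,0.003,0,-0.001,1]]
  ]
}}

```text
time: 7.6
eef_pos: [0.615, 0.1232, 0.0938]
orientation: [0.741, 0.672, -0.001, -0.001]
ft_force: [0.5, 0.8, -1.9]
width: 0.373
gripper_force: 100.6
```

```bash
python3 - <<'E'
from h import *; from station import *
s=read_state();print(s["eef_pos"],s["ft_force"],R.from_quat(s["orientation"]).as_matrix().round(4))
t=grab_frame("top");f=grab_frame("side");np.savez("pics/t5.npz",**t);np.savez("pics/s5.npz",**f)
C=np.zeros((600,800,3),np.uint8)
C[:,:400]=cv2.resize(f["image"][250:340,340:400],(400,600),interpolation=cv2.INTER_CUBIC)
C[:300,400:]=cv2.resize(t["image"][190:250,350:430],(400,300),interpolation=cv2.INTER_CUBIC)
w=grab_frame("wrist")["image"];C[300:,400:]=cv2.resize(w,(400,300))
cv2.imwrite("pics/c5.png",C)
E
```

```text
[0.61501213 0.12324292 0.09381347] [ 0.54477224  0.79567645 -1.90969092] [[ 9.810e-02  9.952e-01 -2.700e-03]
 [ 9.952e-01 -9.810e-02  0.000e+00]
 [-2.000e-04 -2.700e-03 -1.000e+00]]
```

View pics/c5.png

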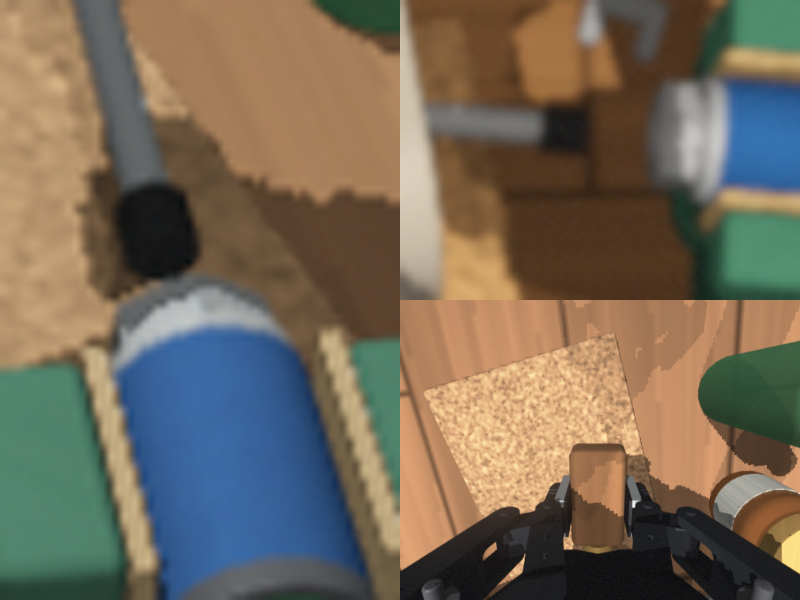

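```bash
python3 - <<'E'
from h import *; from station import *
M=np.array([.5962,-.0745,.105]);d=np.array([-.0985,-.995,0]);e=np.array([.995,-.0985,0]);z=np.array([0,0,1.])
def circ(c,r): return [c+r*(np.cos(a)*e+np.sin(a)*z) for a in np.linspace(0,2*np.pi,60)]
tcp=np.array([.615,.12324,.0938]);ax=tcp+np.array([0,0,.01]);nose=ax-.168*np.array([.0981,.9952,0])
def draw(n,x0,y0,w,h,s):
    K,T,im=load(n);o=cv2.resize(im[y0:y0+h,x0:x0+w],None,fx=s,fy=s,interpolation=cv2.INTER_CUBIC)
    P=lambda p:(((w2pix(p,K,T)-[x0,y0]+.5)*s-.5)*16).round().astype(int)
    def poly(ps,c):cv2.polylines(o,[np.array([P(p) for p in ps])],False,c,1,cv2.LINE_AA,4)
    poly(circ(M+d*.112,.028),(0,0,255));poly(circ(M+d*.112,.025),(0,255,255))
    poly(circ(M,.02),(0,0,255));poly(circ(M,.0135),(0,255,255));poly([M-d*.06,M],(255,0,255))
    poly([ax,nose],(0,255,0));poly([p for p in circ(nose,.011)],(0,255,0));poly(circ(nose-d*.02,.011),(0,255,0))
    return o
A=draw("s5",330,250,80,120,5);B=draw("t5",380,190,80,60,5)
B2=draw("t5",340,190,80,60,5)
cv2.imwrite("pics/c6.png",np.hstack([A,np.vstack([B2,B])]))
E
```

```text
(no output)
```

View pics/c6.png

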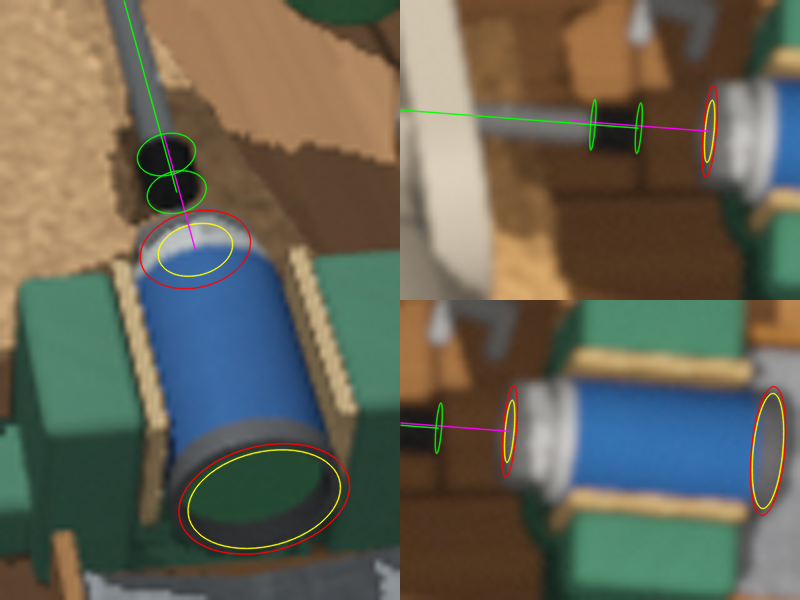

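The overlay shows rod axis, hub bore and crown in agreement to about 1 mm in both views, so I go in slowly and check forces.

{"api": "step_arm", "payload": {
  "rows": [
    [[-0.005,0.001,-0.001,0,0,0,1],[-0.013,0.001,-0.001,0,0,0,1],[-0.021,0.001,-0.001,0,0,0,1],[-0.026,0.001,-0.001,0,0,0,1],[-0.031,0.001,-0.001,0,0,0,1],[-0.036,0.001,-0.001,0,0,0,1],[-0.04,0.001,-0.001,0,0,0,1],[-0.04,0.001,-0.001,0,0,0,1]]
  ]
}}

```text
time: 8.42
eef_pos: [0.6126, 0.0815, 0.0951]
orientation: [0.742, 0.671, -0.001, -0.0]
ft_force: [-0.8, -0.3, -1.7]
width: 0.372
gripper_force: 100.6
```

{"api": "step_arm", "payload": {
  "rows": [
    [[-0.004,-0.001,0,0,0,0,1],[-0.008,-0.001,0,0,0,0,1],[-0.012,-0.001,0,0,0,0,1],[-0.016,-0.001,0,0,0,0,1],[-0.02,-0.001,0,0,0,0,1],[-0.024,-0.001,0,0,0,0,1],[-0.028,-0.001,0,0,0,0,1],[-0.032,-0.001,0,0,0,0,1],[-0.036,-0.001,0,0,0,0,1]]
  ]
}}

```text
time: 9.17
eef_pos: [0.6082, 0.0488, 0.0953]
orientation: [0.741, 0.672, 0.001, -0.002]
ft_force: [1.3, 13.9, -0.9]
width: 0.37
gripper_force: 100.7
```

{"api": "step_arm", "payload": {
  "rows": [
    [[-0.004,0,0,0,0,0,1],[-0.008,0,0,0,0,0,1],[-0.012,0,0,0,0,0,1],[-0.016,0,0,0,0,0,1],[-0.02,0,0,0,0,0,1],[-0.024,0,0,0,0,0,1],[-0.028,0,0,0,0,0,1],[-0.032,0,0,0,0,0,1],[-0.036,0,0,0,0,0,1],[-0.04,0,0,0,0,0,1],[-0.044,0,0,0,0,0,1],[-0.048,0,0,0,0,0,1]]
  ]
}}

```text
time: 10.17
eef_pos: [0.6034, 0.0022, 0.0954]
orientation: [0.74, 0.672, 0.001, -0.002]
ft_force: [0.1, 13.7, -0.8]
width: 0.371
gripper_force: 100.8
```

{"api": "step_arm", "payload": {
  "rows": [
    [[-0.003,0,0,0,0,0,1],[-0.006,0,0,0,0,0,1],[-0.009,0,0,0,0,0,1],[-0.012,0,0,0,0,0,1],[-0.015,0,0,0,0,0,1],[-0.018,0,0,0,0,0,1],[-0.021,0,0,0,0,0,1],[-0.024,0,0,0,0,0,1],[-0.027,0,0,0,0,0,1],[-0.03,0,0,0,0,0,1],[-0.033,0,0,0,0,0,1],[-0.036,0,0,0,0,0,1]]
  ]
}}

```text
time: 11.17
eef_pos: [0.5997, -0.0372, 0.0951]
orientation: [0.741, 0.671, -0.001, -0.001]
ft_force: [0.4, 1.6, -3.1]
width: 0.378
gripper_force: 100.6
```

```bash
python3 - <<'E'
from h import *; from station import *
s=read_state();print(s["eef_pos"],s["ft_force"])
t=grab_frame("top");f=grab_frame("side")
C=np.zeros((600,800,3),np.uint8)
C[:,:400]=cv2.resize(f["image"][300:450,330:430],(400,600),interpolation=cv2.INTER_CUBIC)
C[:300,400:]=cv2.resize(t["image"][180:270,400:520],(400,300),interpolation=cv2.INTER_CUBIC)
cv2.imwrite("pics/c7.png",C)
E
```

```text
[ 0.59970723 -0.03721693  0.09512064] [ 0.3742389   1.64158421 -3.061791  ]
```

View pics/c7.png

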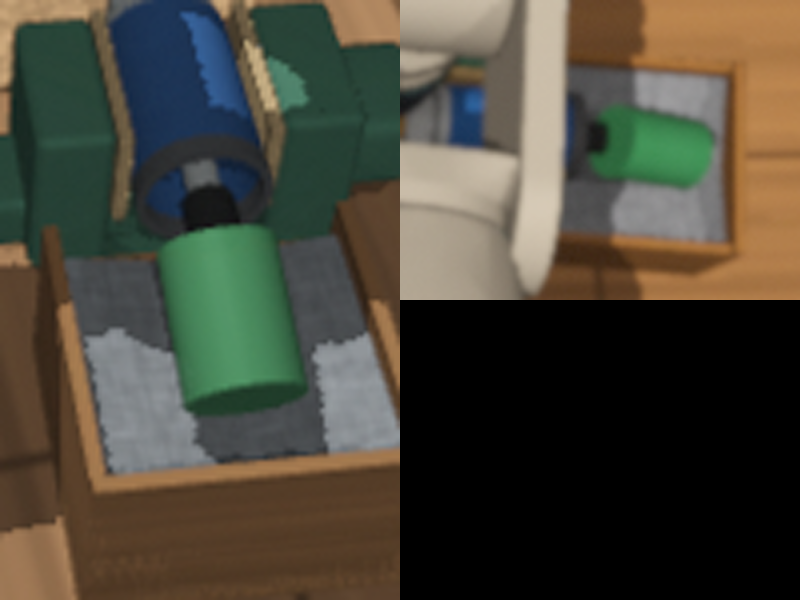

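The core is out in the box, resting clear of the crown, with the nose just behind it. Now I withdraw the rod.

{"api": "step_arm", "payload": {
  "rows": [
    [[0.005,0,0,0,0,0,1],[0.015,0,0,0,0,0,1],[0.025,0,0,0,0,0,1],[0.035,0,0,0,0,0,1],[0.045,0,0,0,0,0,1],[0.055,0,0,0,0,0,1],[0.065,0,0,0,0,0,1],[0.072,0,0,0,0,0,1],[0.079,0,0,0,0,0,1],[0.084,0,0,0,0,0,1],[0.089,0,0,0,0,0,1],[0.092,0,0,0,0,0,1]]
  ]
}}

```text
time: 12.27
eef_pos: [0.6089, 0.0552, 0.0951]
orientation: [0.741, 0.671, -0.001, -0.001]
ft_force: [-0.4, -0.1, -1.5]
width: 0.375
gripper_force: 100.6
```

{"api": "step_arm", "payload": {
  "rows": [
    [[0.005,0,0,0,0,0,1],[0.011,0,0,0,0,0,1],[0.017,0,0,0,0,0,1],[0.023,0,0,0,0,0,1],[0.029,0,0,0,0,0,1],[0.035,0,0,0,0,0,1],[0.043,0,0,0,0,0,1],[0.053,0,0,0,0,0,1],[0.07,0,0,0,0,0,1],[0.09,-0.01,0,0,0,0,1],[0.11,-0.03,0,0,0,0,1],[0.12,-0.05,0,0,0,0,1]]
  ]
}}

```text
time: 13.27
eef_pos: [0.5704, 0.1816, 0.0949]
orientation: [0.741, 0.672, -0.001, -0.001]
ft_force: [-0.2, -0.5, -2.3]
width: 0.376
gripper_force: 100.6
```

```bash
python3 - <<'E'
from h import *; from station import *
print(plan(read_state(),[.5705,.179,.006],down((.1,.995))))
E
```

```text
(array([-0.0026,  0.0005,  0.0889]), array([-0.0019, -0.0003,  0.0022]))
```

{"api": "step_arm", "payload": {
  "rows": [
    [[-0.002,0,0.02,0,0,0,1],[-0.002,0,0.04,0,0,0,1],[-0.002,0,0.06,0,0,0,1],[-0.002,0,0.075,0,0,0,1],[-0.002,0,0.082,0,0,0,1],[-0.002,0,0.086,0,0,0,1],[-0.002,0,0.088,0,0,0,1],[-0.002,0,0.089,0,0,0,1],[-0.002,0,0.089,0,0,0,1]]
  ]
}}

```text
time: 14.02
eef_pos: [0.5712, 0.1772, 0.007]
orientation: [0.741, 0.671, -0.0, -0.0]
ft_force: [-0.1, 0.2, -2.4]
width: 0.373
gripper_force: 100.6
```

{"api": "step_arm", "payload": {
  "rows": [
    [[0,0,0,0,0,0,0.5],[0,0,0,0,0,0,0.3],[0,0,0,0,0,0,0.1],[0,0,0,0,0,0,0],[0,0,-0.02,0,0,0,0],[0,0,-0.06,0,0,0,0],[0,0,-0.1,0,0,0,0],[0,0,-0.14,0,0,0,0],[0,0,-0.17,0,0,0,0],[0,0,-0.17,0,0,0,0],[0,0,-0.17,0,0,0,0]]
  ]
}}

```text
time: 14.93
eef_pos: [0.572, 0.1773, 0.179]
orientation: [0.741, 0.671, 0.002, 0.001]
ft_force: [-0.2, -0.2, -0.5]
width: 1.001
gripper_force: 0.0
```

```bash
python3 - <<'E'
from h import *; from station import *
s=read_state();print(s["eef_pos"],s["ft_force"],s["width"])
f=grab_frame("side")
cv2.imwrite("pics/s8.png",f["image"])
E
```

```text
[0.571966   0.17732774 0.17900794] [-0.2292476  -0.19013953 -0.49529862] 1.0007692877291916
```

View pics/s8.png

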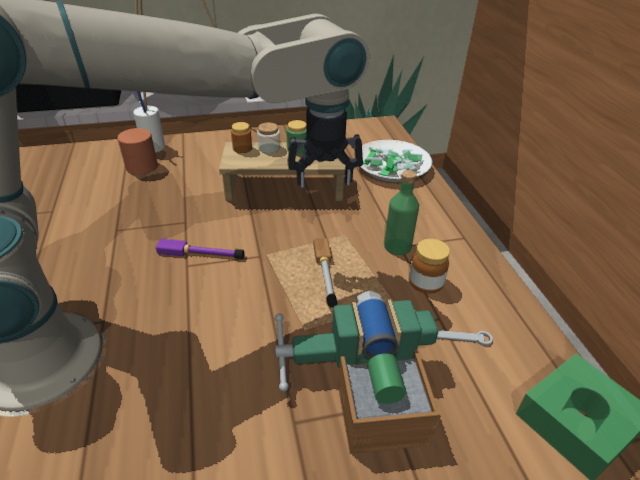

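The rod lies on the mat and the bystanders are untouched. The core at side (385,375) seems close to the crown, so I check by numbers whether it still leans on the rim. That was my last picture: I count 11 views, one over the limit.

```bash
cat > fit.py <<'E'
from h import *; from station import *
from scipy.optimize import minimize
d=np.array([-.0985,-.995,0]);M=np.array([.5962,-.0745,.105])
V=[]
for n,box in(("side",(350,345,420,420)),("top",(440,195,505,250))):
    f=grab_frame(n);h=cv2.cvtColor(f["image"],cv2.COLOR_BGR2HSV);m=cv2.inRange(h,(55,110,70),(75,255,255))
    k=np.zeros_like(m);k[box[1]:box[3],box[0]:box[2]]=255;m&=k
    nc,l,st,_=cv2.connectedComponentsWithStats(m);m=np.uint8(l==1+np.argmax(st[1:,4]))
    V.append((f["K"],f["cam_to_world"],m));print(n,st[1+np.argmax(st[1:,4])])
def mask(p,K,T):
    c=np.array(p[:3]);a=np.array([np.cos(p[3])*np.sin(p[4]),np.cos(p[3])*np.cos(p[4]),np.sin(p[3])])
    u=np.cross(a,[0,0,1]);u/=np.linalg.norm(u);w=np.cross(u,a);t=np.linspace(0,2*np.pi,40)
    P=np.array([w2pix(c+s*.03*a+.024*(np.cos(x)*u+np.sin(x)*w),K,T) for s in(-1,1) for x in t])
    o=np.zeros((480*4,640*4),np.uint8);cv2.fillConvexPoly(o,cv2.convexHull(((P+.5)*4-.5).round().astype(np.int32)),1)
    return cv2.resize(o.astype(np.float32),(640,480),interpolation=cv2.INTER_AREA)
cost=lambda p:sum(np.abs(mask(p,K,T)-m).sum() for K,T,m in V)
best=min((minimize(cost,[.583,y,.09,pi,.1],method="Nelder-Mead",options=dict(initial_simplex=None,maxiter=250,xatol=1e-4,fatol=.5)) for y in(-.22,-.235) for pi in(0.02,.3)),key=lambda r:r.fun)
p=best.x;print(best.fun,p.round(4),"area",[m.sum() for *_,m in V])
a=np.array([np.cos(p[3])*np.sin(p[4]),np.cos(p[3])*np.cos(p[4]),np.sin(p[3])])
r=p[:3]+.03*a;print("rear face",r.round(4),"past crown",((r-M)@d-.112).round(4))
E
python3 fit.py
```

```text
side [ 368  354   37   49 1123]
top [455 214  31  21 549]
481.875 [ 0.5801 -0.2249  0.0845  0.0202  0.1028] area [np.uint64(1123), np.uint64(549)]
rear face [ 0.5832 -0.1951  0.0851] past crown 0.0093
```

```bash
cat >> fit.py <<'E'
from scipy.optimize import differential_evolution as DE
for pi in (0,.15,.3,.45):
    r=DE(lambda q:cost([q[0],q[1],q[2],pi,q[3]]),[(.56,.61),(-.26,-.19),(.075,.11),(-.2,.4)],maxiter=25,popsize=8,seed=1,polish=False)
    print(pi,r.fun,r.x.round(4),[np.abs(mask([*r.x[:3],pi,r.x[3]],K,T)-m).sum().round() for K,T,m in V],[mask([*r.x[:3],pi,r.x[3]],K,T).sum().round() for K,T,m in V])
E
sed -i 's/(55,110,70),(75,255,255)/(45,80,30),(85,255,255)/' fit.py; python3 fit.py
```

```text
side [ 350  345   67   59 1873]
top [455 214  32  22 593]
648.625 [ 0.5794 -0.2265  0.0867  0.0198  0.1029] area [np.uint64(1873), np.uint64(593)]
rear face [ 0.5825 -0.1967  0.0873] past crown 0.0109
0 642.0625 [ 0.5791 -0.2268  0.0869  0.1124] [np.float32(519.0), np.float32(123.0)] [np.float32(1447.0), np.float32(716.0)]
0.15 680.375 [ 0.5792 -0.2272  0.0866  0.0957] [np.float32(536.0), np.float32(144.0)] [np.float32(1436.0), np.float32(737.0)]
0.3 723.125 [ 0.5795 -0.227   0.0869  0.0572] [np.float32(572.0), np.float32(151.0)] [np.float32(1393.0), np.float32(743.0)]
0.45 783.0625 [ 0.5794 -0.2273  0.0877 -0.0024] [np.float32(641.0), np.float32(142.0)] [np.float32(1313.0), np.float32(734.0)]
```

The fit puts the core level at z≈0.087, which is foam height plus its radius. Its rear face is about 10 mm clear of the crown. I hand in.

```bash
python3 -c "
from station import *
print(hand_in())"
```

```text
the job is handed in; nothing more can be done
None
```

I handed the job in at about 15 s, with the glass core in the foam-lined box about 10 mm clear of the crown, the push rod back on the cork mat and nothing else touched; no verdict came back, and I viewed 11 pictures, one over the limit of 10.

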